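# Zero the field scale and load the sample case

### The job

First zero the scale: turn its tare knob until the red pointer stands on the green zero mark, and let go. Then lift the lid off the steel tin by its knob and set it aside, knob up, flat on the bare table; take the blue sample case out and stand it on the green mat so that you can take it again by its two long sides, and set it on the scale's platform between the two yellow guards, standing flat. Set the lid and the case down without dropping them, leave the scale at zero and leave the bottle, jar and tip box where they are.

Things in the scene. Friction and masses are not known exactly. Their poses are not given: they have to be found in the camera images.
- tare_knob (a joint): angle of the tare knob on the scale, rad: 0 when the red pointer stands on the green zero mark, positive when the pointer has turned counterclockwise of it (seen from above); it starts 0.5 to 1.4 off, has stops at -0.8 and 3.0 and stays where it is left
- tare_grip (a point): point on the (vertical) axis of the tare knob, at mid-height of its black bar grip. The bar is 62 mm long, 16 mm wide and 32 mm high (its top 14 mm above this point, its foot on a round disc of 68 mm diameter, 18 mm below it). The point turns with the knob: the bar lies along its x axis, the red pointer points along its -x
- scale: grey bench scale, fixed, 170 x 310 x 65 mm; origin under its centre. At y = +75 mm lies the white dial with the tare knob on it; the green zero mark lies on the dial's -x side. At y = -80 mm is the steel platform
- pan (a point): centre of the top face of the scale's steel platform (100 mm in x, 110 mm in y, 71 mm above the table), axes as the scale's. Two upright yellow guards stand on it at y = -38 and +38 mm: 64 mm long in x, 4 mm thick, 50 mm high above the platform, 72 mm free between them, open on the two x sides. The case goes between them with its 62 mm length along y
- tin: steel sample tin, open on top, fixed, outside 148 x 62 x 66 mm (x, y, z), walls and floor 4 mm; origin under its centre
- lid: loose steel lid on the tin: a plate 158 x 72 mm, 5 mm thick, whose underside has a plug 132 x 46 x 8 mm that sits loosely in the tin's mouth; a black knob 28 mm across stands in the middle, 13 to 45 mm above the origin (its thick part from 25 mm). Origin: centre of the plug's underside
- case: blue sample case with a white band and a paper label on top, a closed box 62 x 42 x 45 mm (x, y, z), about 0.25 kg; origin: centre of its underside. It stands on the tin's floor with its length along the tin's length; there only its two short ends leave room for fingers, while on the platform only its long sides do
- mat: green mat, fixed, 130 x 130 x 6 mm; origin: centre of its underside
- bottle: amber bottle with black cap, 64 mm across, 150 mm high, upright, leave alone; origin: centre of its underside
- jar: white jar, 56 mm across, 75 mm high, leave alone; origin: centre of its underside
- tipbox: white and orange pipette tip box, 60 x 90 x 55 mm, leave alone; origin: centre of its underside
Not all that is in view belongs to the job. What is shaped like the lid but pink or purple is not meant.

How it is judged:
By the outcome, as a careful person would: the job done as asked, in the order asked, and still so for the second after the job is handed in, with the robot touching nothing.
It also fails if it takes over 72 s, if anything falls off the work surface, if the arm or the gripper's body presses on something with over 40 N, if the wrist force passes 120 N, or if a joint passes its speed limit or range.

### The arm

A 6-joint arm with a two-finger parallel gripper is mounted at the origin on the work surface. World frame = base frame: x ahead of the robot, y to its left, z up, the work surface at z = 0. Lengths are in m, angles in rad, forces in N, time in s.
With the tool pointing down it reaches from about 0.35 to 0.775 m from the base axis. Payload 5.5 kg.
Tool frame: the origin (TCP) lies midway between the tips of the shut fingers; the grasp point (between the pads) lies behind it (env.grip_point_offset is the z of the grasp point in the tool frame, in m); z points along the fingers, y is the direction in which the jaws open and shut (so a half turn about z gives the same grasp; the last joint's range is limited). The gripper opens to 85 mm and grips with 20 to 120 N. Pads are 22 mm wide; open, the fingers measure 114 mm over their backs; the gripper's body (76 mm by 85 mm) begins 54 mm behind the grasp point. The pads swing forward as they close: fully open they stand 13 mm farther back than shut.
Start: joints at [-1.301, 0.313, 0.046, 1.304, 0, 1.431], TCP at [0.229, -0.527, 0.231] pointing down, gripper open.
Joint ranges: [-2.76, 2.76], [-0.86, 1.69], [-1.03, 1.26], [-2.2, 2.34], [-1.47, 1.5], [-3.14, 3.14]. Speed limits (rad/s): [2.57, 2.57, 3.14, 3.14, 3.14, 3.14].

### API

Orientations are given as a unit quaternion [w, x, y, z].
In Python, from workcell import env, viewer gives the robot as it stands. The module is installed in compiled form; this text tells all that it offers.
- The arm moves only by the shell command python3 -m inch 'ROWS' [OPENING] [FORCE]. ROWS is JSON, a list of rows, each a list of 2 entries, a list of its own where there are three numbers: the shift along the tool's x, y, z in m, then the turn about the tool's z in degrees. In form: [[[tx, ty, tz], spin], ...]. A call has 1 to 5 rows; each row is the pose to reach, as a shift and turn from the pose measured when the call began, along the tool's axes at that moment; what a row does not reach only later rows make up. A row lasts 1/12 s, in which the tool goes at most 41.7 mm and 7.16 degrees, less where a joint would pass 70% of its speed; a pose out of reach is approached as far as the arm can. A call with a gripper value outside its range is refused whole. OPENING is the closure, from 0 (fully open) to 1 (shut), set as the call begins (- or left out, the last holds). The fingers move at their own pace and stop on an object; FORCE is the grip in N (left out, the last holds). Time passes only in rows, so rows that repeat a pose let the fingers close. It gives the time, the measured TCP pose, the force and the opening at its end, in the units of the state.
- env.get_state(): the state, without advancing time (a new reading comes with each control period).
- viewer.read_camera(name): name is "side" or "top"; returns a dict with "image" (400x640x3 uint8, red, green, blue), "depth" (400x640 float32, m along the optical axis (not along the pixel's ray), 0 where there is no reading), "vertical_fov" (degrees; the focal length in pixels is half the picture's height over the tangent of half this angle, whatever the lens; pixels are square), "cx", "cy" (the principal point, pixels), "R" (3x3) and "t" (3): a world point X has camera coordinates R X + t. Camera axes: x right, y down, z forward; pixel columns grow to the right and rows downward; lengths in m; the calibration is good to about 2 mm. A picture is of the moment at which its call begins.
- env.hand_in(): hands the job in, once; it reports no verdict.
The state is a dict: "clock": time; "joint_pos": joint angles; "qvel": joint speeds; "tau": joint torques, N m; "tcp_pos": TCP position; "orientation": TCP orientation; "wrist_force": force on the tool from outside, world axes, zero at the start; "ft_torque": the same for the moment, N m; "finger_gap": finger opening in m.
Only numpy, scipy, OpenCV 4.12 (cv2) and the standard library are available. Lean on these libraries where they do the work, as an engineer would, in place of code of your own. Each camera call takes 0.05 s, during which the arm holds its last target. There are 200 camera calls.

## Working session

There is one attempt and no reset: what is moved stays moved. The work goes in short steps, Python scripts to look and compute and a shell command to move; the robot and the scene stay as the last step left them, time stands still between calls to the robot, and variables do not carry over. Pictures are saved under pics/ and viewed, on a budget of 10 in all, crops included, one or two more only if the job needs it, and the job is handed in when it is done.

```bash
mkdir -p pics; cat > h.py <<'E'
import numpy as np, cv2
from workcell import env, viewer
def cam(n):
    d=viewer.read_camera(n); d['f']=200/np.tan(np.radians(d['vertical_fov'])/2); d['R']=np.array(d['R']); d['t']=np.array(d['t']); return d
def ray(d,u,v,z):
    "world point of pixel on plane z"
    r=d['R'].T@np.array([(u-d['cx'])/d['f'],(v-d['cy'])/d['f'],1]); c=-d['R'].T@d['t']
    return c+r*(z-c[2])/r[2]
def cloud(d):
    v,u=np.mgrid[:400,:640]; Z=d['depth']
    P=np.stack([(u-d['cx'])/d['f']*Z,(v-d['cy'])/d['f']*Z,Z],-1)
    return (P-d['t'])@d['R']
def save(im,n): cv2.imwrite('pics/'+n,im[:,:,::-1])
E
python3 - <<'E'
from h import *
for n in ('top','side'):
    d=cam(n); save(d['image'],n+'0.png'); print(n,-d['R'].T@d['t'],d['f'],d['cx'],d['cy'],d['R'].round(3).tolist())
s=env.get_state(); print(s, env.grip_point_offset)
E
```

```text
top [ 0.42831953 -0.11139014  1.07861409] 380.31263435781693 314.39725745303963 196.22189340631448 [[-0.025, -0.999, 0.028], [-0.996, 0.022, -0.089], [0.088, -0.03, -0.996]]
side [ 0.36703549 -1.18257321  1.29786116] 488.7432836860256 309.35480523379715 193.58642952021728 [[0.989, -0.148, -0.016], [-0.123, -0.746, -0.654], [0.085, 0.649, -0.756]]
{'clock': 0.1, 'joint_pos': array([-1.30061505e+00,  3.13948567e-01,  4.51308910e-02,  1.30358889e+00,
        1.49087038e-05,  1.43120427e+00]), 'qvel': array([-0.00037561, -0.00152437,  0.001233  , -0.0018142 ,  0.00066659,
       -0.00089806]), 'tau': array([ 1.51302105e-03, -4.81727064e+01,  2.99242973e+01,  1.28227743e-02,
       -2.02160782e-04,  1.06544192e-05]), 'tcp_pos': array([ 0.2289642 , -0.52697734,  0.23050046]), 'orientation': array([-8.03887648e-04,  9.79083733e-01,  2.03456127e-01, -4.50939813e-05]), 'wrist_force': array([-0.76487989,  0.06452818, -0.29790083]), 'ft_torque': array([-0.02722293, -0.01272629, -0.01008442]), 'finger_gap': 0.08551950650977061} -0.0187
```

View pics/top0.png

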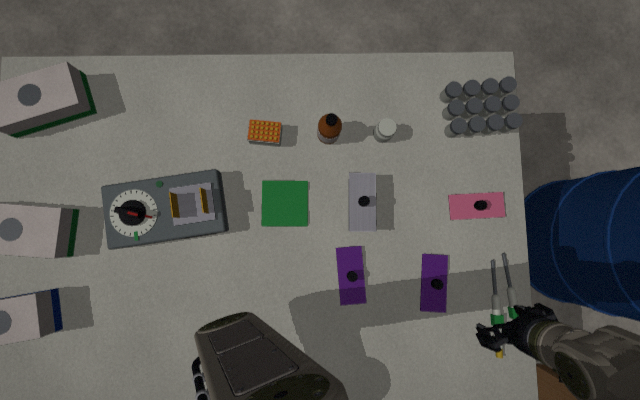

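View pics/side0.png

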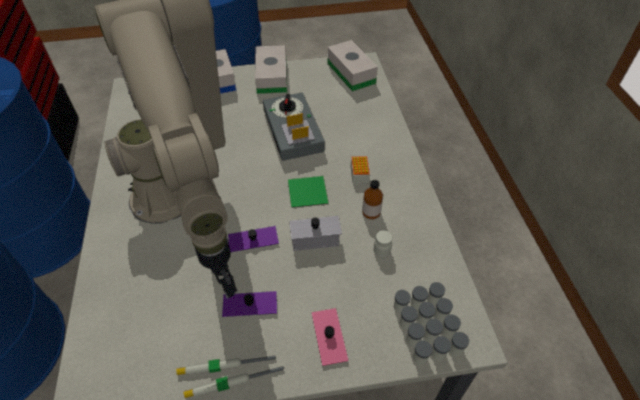

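The top view shows the dial with the black bar at (133,212), its red pointer at about (150,215) and the green mark at (137,235). The platform is at (192,203) and the mat at (285,203). Lid candidates are steel (364,201), purple (351,275), purple (434,283) and pink (477,206). I choose the steel one on the tin by its colour, and will check it in a crop.

```bash
python3 - <<'E'
from h import *
d=cam('top'); P=cloud(d); im=d['image']; 
a=cv2.resize(im[160:260,95:235],None,fx=5,fy=5,interpolation=cv2.INTER_CUBIC)[:,:]
b=cv2.resize(im[160:245,330:400],None,fx=5,fy=5,interpolation=cv2.INTER_CUBIC)
c=np.zeros((500,800,3),np.uint8); c[:,:500]=a[:,:500]; c[:425,500:800]=b[:,:300]; save(c,'crop1.png')
hsv=cv2.cvtColor(im,cv2.COLOR_RGB2HSV); H,S,V=[hsv[...,i].astype(int) for i in range(3)]
def rep(n,m,win):
    k=np.zeros_like(m); u0,u1,v0,v1=win; k[v0:v1,u0:u1]=m[v0:v1,u0:u1]
    v,u=np.where(k); q=P[k]
    (c,wh,an)=cv2.minAreaRect(np.ascontiguousarray(q[:,:2].astype(np.float32)))
    print(n,len(u),'px',u.mean().round(1),v.mean().round(1),'mean',q.mean(0).round(4),'med z',np.median(q[:,2]).round(4),'rect',np.round(c,4),np.round(wh,4),round(an,2))
Z=P[...,2]
green=(H>40)&(H<85)&(S>100)
rep('mat',green,(250,320,170,235))
rep('zero',green,(125,150,225,245))
red=((H<8)|(H>172))&(S>120)
rep('red',red,(105,165,185,245))
rep('bar',(V<60)&(Z>0.085),(112,152,192,236))
rep('dial',(V>150)&(S<60)&(Z>0.05),(105,163,186,240))
rep('scale',(Z>.045)&(Z<.08),(95,235,160,255))
rep('guards',(H>12)&(H<32)&(S>120)&(Z>.1),(165,220,180,230))
rep('pan',(abs(Z-.071)<.006)&(V>110)&(S<40),(166,218,180,228))
rep('lidtop',(Z>.06)&(Z<.085),(335,395,160,245))
rep('knob',(V<60)&(Z>.085),(350,380,185,220))
rep('table',(V>0),(250,330,240,290))
for n,w in (('bottle',(312,348,105,150)),('jar',(370,402,112,146)),('tip',(240,292,112,150)),('purple1',(330,372,240,310))): rep(n,Z>.03 if n!='purple1' else Z>.0,w)
E
```

```text
mat 2069 px 284.5 203.0 mean [ 0.5058 -0.059   0.0089] med z 0.0063 rect [ 0.4992 -0.0584] [0.1276 0.1394] 88.67
zero 28 px 135.5 235.9 mean [0.4242 0.3272 0.0691] med z 0.069 rect [0.4239 0.3269] [0.0216 0.008 ] 14.9
red 56 px 136.3 213.8 mean [0.4799 0.3126 0.0998] med z 0.1093 rect [0.4788 0.3122] [0.0543 0.011 ] 69.61
bar 156 px 127.4 211.9 mean [0.4845 0.3294 0.1122] med z 0.1083 rect [0.4536 0.1289] [0.4828 0.0219] 81.4
dial 18 px 120.9 221.1 mean [0.4625 0.3428 0.123 ] med z 0.067 rect [0.4347 0.1449] [0.5074 0.0736] 80.31
scale 7021 px 163.4 209.0 mean [0.493  0.2564 0.0669] med z 0.0663 rect [0.4941 0.2601] [0.1718 0.3109] 7.63
guards 193 px 185.3 202.4 mean [0.5046 0.1817 0.1247] med z 0.1167 rect [0.4892 0.0549] [0.3451 0.0798] 82.92
pan 581 px 193.3 203.9 mean [0.5044 0.1775 0.0713] med z 0.0713 rect [0.5055 0.1817] [0.0985 0.1086] 7.57
lidtop 1487 px 361.9 202.1 mean [ 0.4991 -0.268   0.0714] med z 0.0713 rect [ 0.4998 -0.2686] [0.0707 0.1561] 88.04
knob 92 px 363.8 200.7 mean [ 0.5002 -0.2682  0.1029] med z 0.1032 rect [ 0.5006 -0.2685] [0.0267 0.0233] 89.04
table 4000 px 289.5 264.5 mean [ 0.3339 -0.0698  0.0046] med z 0.0003 rect [ 0.3475 -0.0697] [0.2223 0.1638] 88.49
bottle 574 px 329.2 127.6 mean [ 0.6889 -0.1826  0.1199] med z 0.104 rect [ 0.5775 -0.1665] [0.0629 0.3117] 81.14
jar 380 px 385.2 129.2 mean [ 0.6942 -0.3371  0.0774] med z 0.0742 rect [ 0.583  -0.2263] [0.0538 0.3816] 45.37
tip 746 px 264.5 131.7 mean [ 0.6964 -0.011   0.0632] med z 0.0515 rect [ 0.5793 -0.0315] [0.3264 0.1007] 10.74
purple1 2336 px 350.5 274.8 mean [ 0.3021 -0.2381  0.0145] med z 0.012 rect [ 0.3162 -0.2026] [0.1908 0.2172] 87.82
```

View pics/crop1.png

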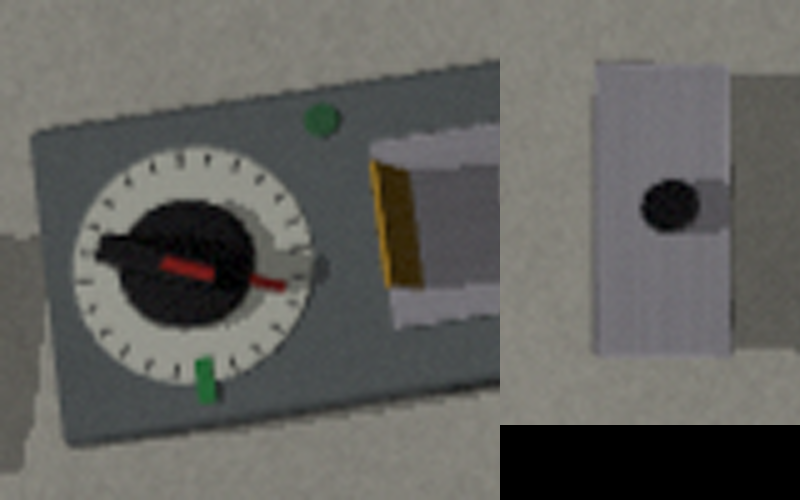

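The crop confirms the steel lid with its black knob. The red pointer tip is at about (152,217) in the full image and the green mark at (136,236), so the knob has to turn clockwise. Next I work out the angles.

```bash
cat > go.py <<'E'
import sys; from h import *
from scipy.spatial.transform import Rotation as R
def st():
    s=env.get_state(); q=s['orientation']; return s,R.from_quat([q[1],q[2],q[3],q[0]]).as_matrix()
def go(x,y,z,jaw=None):
    s,M=st(); sh=M.T@(np.array([x,y,z])-s['tcp_pos']); j=np.degrees(np.arctan2(M[1,1],M[0,1]))
    sp=0 if jaw is None else (j-jaw+90)%180-90
    print('t %.2f'%s['clock'],'tcp',s['tcp_pos'].round(4),'jaw %.2f'%j,'tilt z',M[:,2].round(4),'j',s['joint_pos'].round(2),'F',s['wrist_force'].round(1),'gap %.4f'%s['finger_gap'],'\n -> shift',sh.round(4),'spin %.1f (or %.1f)'%(sp,sp-np.sign(sp)*180))
if __name__=='__main__': go(*map(float,sys.argv[1:]))
E
python3 - <<'E'
from h import *
d=cam('top'); P=cloud(d); im=d['image'];hsv=cv2.cvtColor(im,cv2.COLOR_RGB2HSV); H,S,V=[hsv[...,i].astype(int) for i in range(3)]
Z=P[...,2]; w=np.zeros(Z.shape,bool); w[186:240,105:163]=1
red=((H<8)|(H>172))&(S>120)&w
v,u=np.where(red)
for n,m,z in (('stripe',u<142,.109),('tip',u>=143,.068)):
    q=np.array([ray(d,a,b,z)[:2] for a,b in zip(u[m],v[m])],np.float32)
    vx=cv2.fitLine(q,cv2.DIST_L2,0,.01,.01).ravel(); print(n,len(q),vx.round(4),np.degrees(np.arctan2(vx[1],vx[0])),'end',q[np.argmin(q[:,1])],'med Z',np.median(Z[v[m],u[m]]))
bar=w&(V<70)&(Z>.1)&(Z<.12); q=P[bar][:,:2].astype(np.float32); print('bar',len(q),cv2.minAreaRect(q),np.median(Z[bar]))
disc=w&(V<70)&(Z>.07)&(Z<.1); print('disc z',np.percentile(Z[disc],[10,50,90]),cv2.minEnclosingCircle(P[disc][:,:2].astype(np.float32)))
E
python3 go.py 0.45 -0.25 0.23 -30
```

```text
stripe 42 [0.2478 0.9688 0.4818 0.3185] 75.65423 end [0.47636944 0.29957467] med Z 0.10994935078363544
tip 16 [0.2622 0.965  0.4755 0.2978] 74.801476 end [0.4724792  0.28836414] med Z 0.0739317036427154
bar 133 ((0.4847744107246399, 0.3342682123184204), (0.06198110803961754, 0.015782367438077927), 75.15918731689453) 0.10901360829024363
disc z [0.0766352  0.07930717 0.08271713] ((0.49008870124816895, 0.32316723465919495), 0.05735477805137634)
t 0.20 tcp [ 0.229  -0.5271  0.2307] jaw -66.52 tilt z [-3.0e-04  1.1e-03 -1.0e+00] j [-1.3   0.31  0.05  1.3  -0.    1.43] F [ 0.4  0.1 -0. ] gap 0.0854 
 -> shift [ 0.3131 -0.1661  0.001 ] spin -36.5 (or 143.5)
```

```bash
python3 -m inch '[[[0.313,-0.166,0],0],[[0.313,-0.166,0],0],[[0.313,-0.166,0],0],[[0.313,-0.166,0],0],[[0.313,-0.166,0],0]]' 0 30
python3 go.py 0.45 -0.25 0.23 -30
python3 -m inch '[[[0,0,0],-7],[[0,0,0],-14],[[0,0,0],-21],[[0,0,0],-28],[[0,0,0],-35]]'
python3 go.py 0.485 0.05 0.23 165.2
```

```text
clock: 0.62
tcp_pos: [0.3595, -0.3628, 0.231]
orientation: [-0.001, 0.979, 0.203, -0.0]
wrist_force: [0.3, -0.5, -0.4]
finger_gap: 0.0853
t 0.62 tcp [ 0.3595 -0.3628  0.231 ] jaw -66.57 tilt z [-4.0e-04  1.3e-03 -1.0e+00] j [-0.95  0.19 -0.12  1.27  0.    1.79] F [ 0.3 -0.5 -0.4] gap 0.0853 
 -> shift [ 0.1279 -0.0676  0.0011] spin -36.6 (or 143.4)
clock: 1.03
tcp_pos: [0.3597, -0.3625, 0.2309]
orientation: [-0.001, 0.871, 0.491, 0.0]
wrist_force: [0.4, -0.5, 0.4]
finger_gap: 0.0853
t 1.03 tcp [ 0.3597 -0.3625  0.2309] jaw -31.18 tilt z [-5.0e-04  1.5e-03 -1.0e+00] j [-0.95  0.19 -0.12  1.27  0.    1.17] F [ 0.4 -0.5  0.4] gap 0.0853 
 -> shift [ 0.4178 -0.1064  0.0014] spin -16.4 (or 163.6)
```

```bash
python3 -m inch '[[[0.04,-0.01,0],-7],[[0.08,-0.02,0],-14],[[0.12,-0.03,0],-21],[[0.16,-0.04,0],-28],[[0.2,-0.05,0],-35]]'
python3 -m inch '[[[0,0,0],-7],[[0,0,0],-14],[[0,0,0],-21],[[0,0,0],-28],[[0,0,0],-35]]'
python3 -m inch '[[[0,0,0],-7],[[0,0,0],-14],[[0,0,0],-21],[[0,0,0],-28],[[0,0,0],-35]]'
python3 go.py 0.485 0.3343 0.18 165.2
```

```text
clock: 1.45
tcp_pos: [0.4204, -0.1638, 0.231]
orientation: [-0.001, 0.681, 0.732, 0.0]
wrist_force: [0.3, -0.7, 0.4]
finger_gap: 0.0857
clock: 1.87
tcp_pos: [0.4204, -0.1633, 0.2309]
orientation: [-0.001, 0.427, 0.904, 0.001]
wrist_force: [0.1, -0.3, -0.3]
finger_gap: 0.0854
clock: 2.28
tcp_pos: [0.4202, -0.1632, 0.2308]
orientation: [-0.001, 0.132, 0.991, 0.001]
wrist_force: [0.6, 0.5, -0.3]
finger_gap: 0.0855
t 2.28 tcp [ 0.4202 -0.1632  0.2308] jaw 74.85 tilt z [-9.0e-04  1.8e-03 -1.0e+00] j [-0.55  0.07 -0.25  1.25  0.   -0.29] F [ 0.6  0.5 -0.3] gap 0.0855 
 -> shift [0.0675 0.4971 0.0516] spin 89.6 (or -90.4)
```

```bash
python3 -m inch '[[[0,0,0],-7],[[0,0,0],-14],[[0,0,0],-21],[[0,0,0],-28],[[0,0,0],-35]]'
python3 -m inch '[[[0,0,0],-7],[[0,0,0],-14],[[0,0,0],-21],[[0,0,0],-28],[[0,0,0],-35]]'
python3 go.py 0.485 0.3343 0.18 165.2
```

```text
clock: 2.7
tcp_pos: [0.4201, -0.1631, 0.2307]
orientation: [-0.0, -0.175, 0.985, 0.001]
wrist_force: [-0.3, 0.0, -0.3]
finger_gap: 0.0858
clock: 3.12
tcp_pos: [0.42, -0.1631, 0.2305]
orientation: [-0.0, -0.466, 0.885, 0.001]
wrist_force: [-0.3, -0.5, -0.2]
finger_gap: 0.0853
t 3.12 tcp [ 0.42   -0.1631  0.2305] jaw 145.54 tilt z [-0.0015  0.0022 -1.    ] j [-0.55  0.07 -0.25  1.25  0.   -1.52] F [-0.3 -0.5 -0.2] gap 0.0853 
 -> shift [-0.4468  0.2277  0.0515] spin -19.7 (or 160.3)
```

```bash
python3 -m inch '[[[-0.036,0.018,0],0],[[-0.072,0.036,0],0],[[-0.108,0.055,0],0],[[-0.144,0.073,0],0],[[-0.18,0.092,0],0]]'
python3 -m inch '[[[-0.036,0.018,0],0],[[-0.072,0.036,0],0],[[-0.108,0.055,0],0],[[-0.144,0.073,0],0],[[-0.18,0.092,0],0]]'
python3 -m inch '[[[-0.036,0.018,0],-6],[[-0.072,0.036,0],-12],[[-0.086,0.044,0],-19.7],[[-0.086,0.044,0],-19.7],[[-0.086,0.044,0],-19.7]]'
python3 go.py 0.4848 0.3343 0.084 165.2
```

```text
clock: 3.53
tcp_pos: [0.4458, 0.039, 0.231]
orientation: [0.0, -0.466, 0.885, 0.001]
wrist_force: [1.3, 0.9, -0.2]
finger_gap: 0.0855
clock: 3.95
tcp_pos: [0.4718, 0.2416, 0.2314]
orientation: [0.0, -0.466, 0.885, 0.001]
wrist_force: [1.4, -0.6, 0.5]
finger_gap: 0.0856
clock: 4.37
tcp_pos: [0.4837, 0.3381, 0.2308]
orientation: [-0.001, -0.61, 0.792, 0.001]
wrist_force: [-0.6, -0.0, 1.0]
finger_gap: 0.0851
t 4.37 tcp [0.4837 0.3381 0.2308] jaw 165.24 tilt z [-0.002  0.001 -1.   ] j [ 0.47  0.34  0.09  1.32  0.   -0.84] F [-0.6 -0.   1. ] gap 0.0851 
 -> shift [ 0.0034 -0.0023  0.1468] spin 0.0 (or -180.0)
```

```bash
python3 -m inch '[[[0.003,-0.002,0.04],0],[[0.003,-0.002,0.08],0],[[0.003,-0.002,0.11],0],[[0.003,-0.002,0.13],0],[[0.003,-0.002,0.145],0]]'
python3 go.py 0.4848 0.3343 0.084 165.2
python3 -m inch '[[[0,0,0],0],[[0,0,0],0],[[0,0,0],0],[[0,0,0],0],[[0,0,0],0]]' 1 30
python3 -m inch '[[[0,0,0],0],[[0,0,0],0],[[0,0,0],0],[[0,0,0],0],[[0,0,0],0]]'
python3 go.py 0.4848 0.3343 0.084 97.7
```

```text
clock: 4.78
tcp_pos: [0.483, 0.3321, 0.0832]
orientation: [-0.003, -0.609, 0.794, 0.001]
wrist_force: [-0.0, -0.6, 0.4]
finger_gap: 0.0853
t 4.78 tcp [0.483  0.3321 0.0832] jaw 164.97 tilt z [-0.0056 -0.0012 -1.    ] j [ 0.46  0.42 -0.17  0.98  0.   -0.84] F [-0.  -0.6  0.4] gap 0.0853 
 -> shift [-0.0026 -0.0012 -0.0008] spin -0.2 (or 179.8)
clock: 5.2
tcp_pos: [0.4841, 0.3323, 0.0849]
orientation: [-0.001, -0.608, 0.794, 0.001]
wrist_force: [0.4, -0.2, -0.1]
finger_gap: 0.0256
clock: 5.62
tcp_pos: [0.485, 0.3322, 0.0855]
orientation: [-0.0, -0.608, 0.794, 0.0]
wrist_force: [4.2, -3.5, 1.8]
finger_gap: 0.0152
t 5.62 tcp [0.485  0.3322 0.0855] jaw 164.91 tilt z [-1.1e-03 -1.0e-04 -1.0e+00] j [ 0.46  0.42 -0.17  0.98  0.   -0.84] F [ 4.2 -3.5  1.8] gap 0.0152 
 -> shift [-0.0019  0.0007  0.0015] spin 67.2 (or -112.8)
```

```bash
python3 -m inch '[[[0,0,0],6],[[0,0,0],12],[[0,0,0],18],[[0,0,0],24],[[0,0,0],30]]'
python3 go.py 0.4848 0.3343 0.0855 97.7
python3 -m inch '[[[0,0,0],6],[[0,0,0],12],[[0,0,0],18],[[0,0,0],24],[[0,0,0],30]]'
python3 go.py 0.4848 0.3343 0.0855 97.7
```

```text
clock: 6.03
tcp_pos: [0.4834, 0.3332, 0.0855]
orientation: [-0.002, -0.38, 0.925, 0.002]
wrist_force: [-2.9, 2.6, 2.2]
finger_gap: 0.0155
t 6.03 tcp [0.4834 0.3332 0.0855] jaw 134.68 tilt z [-0.004   0.0018 -1.    ] j [ 0.47  0.42 -0.17  0.99  0.   -0.31] F [-2.9  2.6  2.2] gap 0.0155 
 -> shift [-0.0018 -0.0002  0.    ] spin 37.0 (or -143.0)
clock: 6.45
tcp_pos: [0.4824, 0.3349, 0.0856]
orientation: [-0.002, -0.126, 0.992, 0.003]
wrist_force: [-1.2, 4.0, -0.8]
finger_gap: 0.0152
t 6.45 tcp [0.4824 0.3349 0.0856] jaw 104.48 tilt z [-0.0056  0.0054 -1.    ] j [ 0.47  0.42 -0.17  0.99  0.01  0.21] F [-1.2  4.  -0.8] gap 0.0152 
 -> shift [-0.0022 -0.0012  0.0001] spin 6.8 (or -173.2)
```

```bash
python3 -m inch '[[[0,0,0],3],[[0,0,0],6.8],[[0,0,0],6.8],[[0,0,0],6.8],[[0,0,0],6.8]]'
python3 -m inch '[[[0,0,0],0],[[0,0,0],0],[[0,0,0],0],[[0,0,0],0],[[0,0,0],0]]' 0
python3 go.py 0.4848 0.3343 0.0855 97.7
python3 -m inch '[[[0,0,-0.03],0],[[0,0,-0.06],0],[[0,0,-0.1],0],[[0,0,-0.14],0],[[0,0,-0.14],0]]'
python3 go.py 0.5 -0.268 0.225 90
```

```text
clock: 6.87
tcp_pos: [0.4823, 0.3355, 0.0856]
orientation: [-0.003, -0.068, 0.998, 0.003]
wrist_force: [0.8, 0.8, -1.4]
finger_gap: 0.0149
clock: 7.28
tcp_pos: [0.4821, 0.3354, 0.0856]
orientation: [-0.003, -0.068, 0.998, 0.003]
wrist_force: [0.6, -0.7, -0.0]
finger_gap: 0.0749
t 7.28 tcp [0.4821 0.3354 0.0856] jaw 97.80 tilt z [-0.0061  0.0062 -1.    ] j [ 0.47  0.42 -0.17  0.99  0.01  0.33] F [ 0.6 -0.7 -0. ] gap 0.0749 
 -> shift [-0.0025 -0.0014  0.0001] spin 0.1 (or -179.9)
clock: 7.7
tcp_pos: [0.4863, 0.3362, 0.2344]
orientation: [0.003, -0.068, 0.998, 0.006]
wrist_force: [1.2, 1.0, 0.9]
finger_gap: 0.0855
t 7.70 tcp [0.4863 0.3362 0.2344] jaw 97.81 tilt z [ 0.0056  0.0122 -0.9999] j [0.46 0.33 0.08 1.31 0.01 0.33] F [1.2 1.  0.9] gap 0.0855 
 -> shift [ 0.0685 -0.6005  0.0021] spin 7.8 (or -172.2)
```

```bash
python3 -m inch '[[[0.005,-0.04,0],0],[[0.01,-0.08,0],0],[[0.015,-0.12,0],0],[[0.02,-0.16,0],0],[[0.025,-0.2,0],0]]'
python3 -m inch '[[[0.005,-0.04,0],2],[[0.01,-0.08,0],4],[[0.015,-0.12,0],6],[[0.02,-0.16,0],8],[[0.025,-0.2,0],9.8]]'
python3 - <<'E'
from h import *
d=cam('top'); P=cloud(d); im=d['image'];save(im,'k1.png')
save(cv2.resize(im[160:260,95:235],None,fx=5,fy=5,interpolation=cv2.INTER_CUBIC),'k1c.png')
hsv=cv2.cvtColor(im,cv2.COLOR_RGB2HSV); H,S,V=[hsv[...,i].astype(int) for i in range(3)]
Z=P[...,2]; w=np.zeros(Z.shape,bool); w[186:245,105:163]=1
red=((H<8)|(H>172))&(S>120)&w
v,u=np.where(red)
q=P[red][:,:2].astype(np.float32); vx=cv2.fitLine(q,cv2.DIST_L2,0,.01,.01).ravel(); print('red',len(q),vx.round(4),np.degrees(np.arctan2(vx[1],vx[0])))
bar=w&(V<70)&(Z>.1)&(Z<.12); q=P[bar][:,:2].astype(np.float32); print('bar',len(q),cv2.minAreaRect(q))
sc=(Z>.045)&(Z<.08);sc[:,240:]=0;sc[:160]=0;sc[255:]=0;sc[:,:95]=0; print('scale',cv2.minAreaRect(P[sc][:,:2].astype(np.float32)))
gr=w&(H>40)&(H<85)&(S>100); v,u=np.where(gr); g=ray(d,u.mean(),v.mean(),.068); print('zero',g, np.degrees(np.arctan2(.3343-g[1],.4848-g[0])))
E
python3 go.py 0.5 -0.2685 0.2 88
```

```text
clock: 8.12
tcp_pos: [0.4883, 0.1331, 0.232]
orientation: [0.003, -0.069, 0.998, 0.006]
wrist_force: [1.3, 0.2, -0.2]
finger_gap: 0.0854
clock: 8.53
tcp_pos: [0.4904, -0.0703, 0.2297]
orientation: [0.003, 0.018, 1.0, 0.006]
wrist_force: [1.4, 0.8, -0.8]
finger_gap: 0.0855
red 62 [1.     0.0042 0.4641 0.3304] 0.23880187
bar 167 ((0.4847555160522461, 0.3339981436729431), (0.06176689267158508, 0.017144396901130676), 6.771499156951904)
scale ((0.49363622069358826, 0.2657507359981537), (0.17174114286899567, 0.2995574474334717), 7.333883285522461)
zero [0.4631062 0.3281209 0.068    ] 15.898664188876932
t 8.58 tcp [ 0.4913 -0.0772  0.2294] jaw 87.53 tilt z [ 0.0073  0.0072 -0.9999] j [-0.32  0.16 -0.16  1.25  0.01 -0.28] F [ 1.4 -4.4  1.2] gap 0.0856 
 -> shift [-0.0168 -0.191   0.0281] spin -0.5 (or 179.5)
```

View pics/k1c.png

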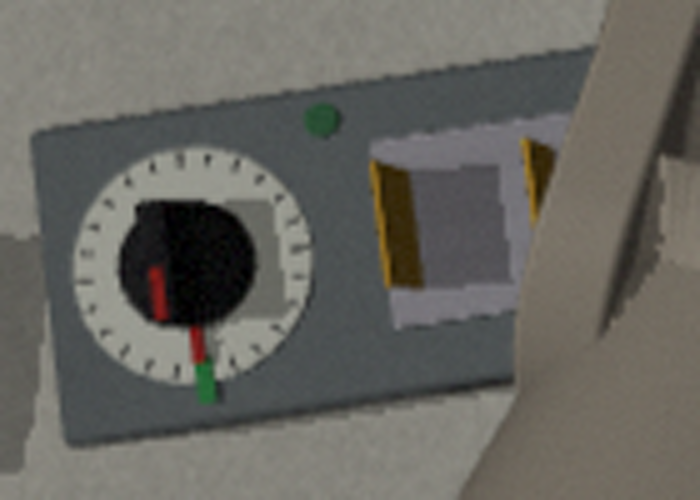

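The pointer at (192,345 in the crop) meets the green mark at (205,385). The bar reads 6.8° against the scale's 7.3–7.6°, so the knob is zeroed to within about 1°. Now to the lid.

```bash
python3 -m inch '[[[-0.004,-0.04,0],0],[[-0.008,-0.08,0],0],[[-0.012,-0.12,0],0],[[-0.017,-0.16,0.01],0],[[-0.017,-0.191,0.02],0]]'
python3 go.py 0.5002 -0.2685 0.2 88
python3 -m inch '[[[0,0,0],0],[[0,0,0],0]]'
python3 go.py 0.5002 -0.2685 0.076 88
```

```text
clock: 9.0
tcp_pos: [0.5011, -0.2715, 0.2086]
orientation: [0.005, 0.022, 1.0, 0.003]
wrist_force: [0.4, 0.1, 0.2]
finger_gap: 0.0856
t 9.00 tcp [ 0.5011 -0.2715  0.2086] jaw 87.51 tilt z [ 0.0099  0.0053 -0.9999] j [-0.64  0.31 -0.02  1.24  0.01 -0.6 ] F [0.4 0.1 0.2] gap 0.0856 
 -> shift [0.0011 0.003  0.0086] spin -0.5 (or 179.5)
clock: 9.17
tcp_pos: [0.5004, -0.2732, 0.2072]
orientation: [0.004, 0.024, 1.0, 0.003]
wrist_force: [-0.6, -0.0, 0.1]
finger_gap: 0.0858
t 9.17 tcp [ 0.5004 -0.2732  0.2072] jaw 87.31 tilt z [ 0.0084  0.0065 -0.9999] j [-0.65  0.31 -0.02  1.24  0.01 -0.6 ] F [-0.6 -0.   0.1] gap 0.0858 
 -> shift [0.0015 0.0038 0.1312] spin -0.7 (or 179.3)
```

```bash
python3 -m inch '[[[0.001,0.004,0.03],-0.7],[[0.001,0.004,0.06],-0.7],[[0.001,0.004,0.09],-0.7],[[0.001,0.004,0.11],-0.7],[[0.001,0.004,0.11],-0.7]]'
python3 go.py 0.5002 -0.2685 0.076 88
python3 -m inch '[[[0,0,0.01],0],[[0,0,0.02],0],[[0,0,0.02],0]]'
python3 go.py 0.5002 -0.2685 0.076 88
```

```text
clock: 9.58
tcp_pos: [0.4979, -0.2647, 0.0932]
orientation: [0.001, 0.017, 1.0, 0.006]
wrist_force: [-0.2, -0.3, 0.5]
finger_gap: 0.0854
t 9.58 tcp [ 0.4979 -0.2647  0.0932] jaw 88.11 tilt z [ 0.0021  0.0116 -0.9999] j [-0.64  0.37 -0.22  0.98  0.01 -0.6 ] F [-0.2 -0.3  0.5] gap 0.0854 
 -> shift [-0.0024 -0.0039  0.0172] spin 0.1 (or -179.9)
clock: 9.83
tcp_pos: [0.4976, -0.2634, 0.0723]
orientation: [0.0, 0.016, 1.0, 0.006]
wrist_force: [-0.4, 0.1, -0.1]
finger_gap: 0.0857
t 9.83 tcp [ 0.4976 -0.2634  0.0723] jaw 88.17 tilt z [ 9.000e-04  1.250e-02 -9.999e-01] j [-0.64  0.39 -0.25  0.94  0.01 -0.6 ] F [-0.4  0.1 -0.1] gap 0.0857 
 -> shift [-0.0028 -0.005  -0.0038] spin 0.2 (or -179.8)
```

```bash
python3 -m inch '[[[-0.003,-0.005,-0.004],0],[[-0.003,-0.005,-0.004],0],[[-0.003,-0.005,-0.004],0]]'
python3 go.py 0.5002 -0.2685 0.076 88
python3 -m inch '[[[0,0,0],0],[[0,0,0],0],[[0,0,0],0],[[0,0,0],0],[[0,0,0],0]]' 1 50
python3 -m inch '[[[0,0,0],0],[[0,0,0],0],[[0,0,0],0]]'
python3 go.py 0.5002 -0.2685 0.17 88
```

```text
clock: 10.08
tcp_pos: [0.5017, -0.2696, 0.0777]
orientation: [0.002, 0.016, 1.0, 0.005]
wrist_force: [-0.2, 0.9, -0.7]
finger_gap: 0.0854
t 10.08 tcp [ 0.5017 -0.2696  0.0777] jaw 88.15 tilt z [ 0.0034  0.0107 -0.9999] j [-0.64  0.4  -0.23  0.95  0.01 -0.61] F [-0.2  0.9 -0.7] gap 0.0854 
 -> shift [0.0015 0.001  0.0017] spin 0.2 (or -179.8)
clock: 10.5
tcp_pos: [0.5016, -0.2695, 0.0779]
orientation: [0.002, 0.016, 1.0, 0.005]
wrist_force: [-4.4, 2.4, 8.8]
finger_gap: 0.0264
clock: 10.75
tcp_pos: [0.5017, -0.2695, 0.078]
orientation: [0.002, 0.016, 1.0, 0.005]
wrist_force: [-0.5, 0.0, 2.1]
finger_gap: 0.0263
t 10.75 tcp [ 0.5017 -0.2695  0.078 ] jaw 88.15 tilt z [ 0.0036  0.0108 -0.9999] j [-0.64  0.4  -0.23  0.95  0.01 -0.61] F [-0.5  0.   2.1] gap 0.0263 
 -> shift [ 0.0012  0.002  -0.092 ] spin 0.2 (or -179.8)
```

```bash
python3 -m inch '[[[0,0,-0.01],0],[[0,0,-0.025],0],[[0,0,-0.045],0],[[0,0,-0.065],0],[[0,0,-0.08],0]]'
python3 go.py 0.5 -0.4 0.15 88
```

```text
clock: 11.17
tcp_pos: [0.5015, -0.2705, 0.1599]
orientation: [0.002, 0.016, 1.0, 0.005]
wrist_force: [1.3, -0.3, -1.2]
finger_gap: 0.0263
t 11.17 tcp [ 0.5015 -0.2705  0.1599] jaw 88.15 tilt z [ 0.0042  0.0103 -0.9999] j [-0.64  0.33 -0.1   1.14  0.01 -0.61] F [ 1.3 -0.3 -1.2] gap 0.0263 
 -> shift [-0.0026 -0.1296  0.0086] spin 0.2 (or -179.8)
```

```bash
python3 -m inch '[[[-0.003,-0.03,0],0],[[-0.003,-0.06,0],0],[[-0.003,-0.09,0],0],[[-0.003,-0.115,0],0],[[-0.003,-0.13,0],0]]'
python3 -m inch '[[[0,0,0.03],0],[[0,0,0.06],0],[[0,0,0.09],0],[[0,0,0.105],0],[[0,0,0.115],0]]'
python3 go.py 0.5 -0.4 0.022 88
python3 - <<'E'
from h import *
d=cam('side'); P=cloud(d); save(cv2.resize(d['image'][200:380,200:440],None,fx=3,fy=3,interpolation=cv2.INTER_CUBIC),'lid1.png')
E
```

```text
clock: 11.58
tcp_pos: [0.4999, -0.4033, 0.1587]
orientation: [0.002, 0.017, 1.0, 0.005]
wrist_force: [0.1, 0.5, -1.7]
finger_gap: 0.0265
clock: 12.0
tcp_pos: [0.4989, -0.4008, 0.041]
orientation: [0.0, 0.017, 1.0, 0.006]
wrist_force: [0.0, 0.7, -0.4]
finger_gap: 0.0263
t 12.00 tcp [ 0.4989 -0.4008  0.041 ] jaw 88.04 tilt z [ 9.000e-04  1.290e-02 -9.999e-01] j [-0.81  0.55 -0.07  0.96  0.01 -0.77] F [ 0.   0.7 -0.4] gap 0.0263 
 -> shift [-0.0011  0.0006  0.019 ] spin 0.0 (or -180.0)
```

View pics/lid1.png

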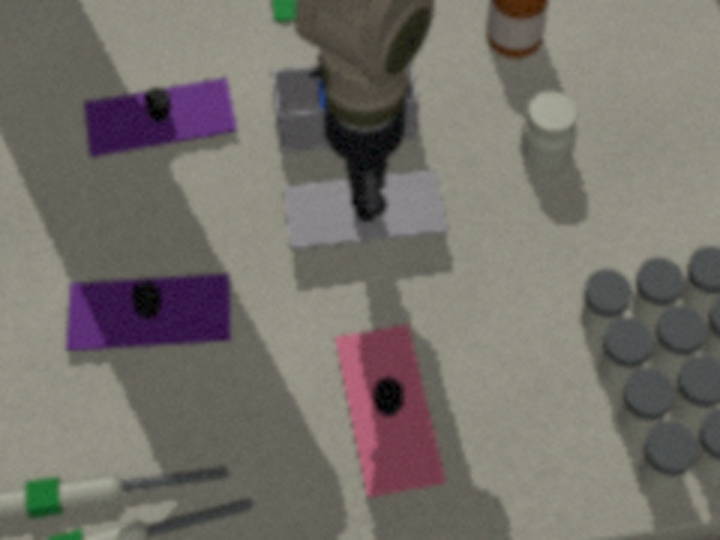

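The lid is held by its knob at (368,205 in the crop) over bare table, clear of the tin and the pink decoy. The blue case shows in the open tin. Now lowering the lid.

```bash
python3 -m inch '[[[0,0,0.005],0],[[0,0,0.01],0],[[0,0,0.014],0],[[0,0,0.016],0],[[0,0,0.016],0]]'
python3 -m inch '[[[0,0,0.001],0],[[0,0,0.002],0],[[0,0,0.003],0]]'
python3 go.py 0.5 -0.4 0.02 88
```

```text
clock: 12.47
tcp_pos: [0.499, -0.4005, 0.0244]
orientation: [0.0, 0.017, 1.0, 0.007]
wrist_force: [-0.2, -0.5, -0.8]
finger_gap: 0.0263
clock: 12.72
tcp_pos: [0.4992, -0.4007, 0.0219]
orientation: [0.001, 0.017, 1.0, 0.006]
wrist_force: [-0.3, 0.5, -1.2]
finger_gap: 0.0261
t 12.72 tcp [ 0.4992 -0.4007  0.0219] jaw 88.05 tilt z [ 0.0014  0.0124 -0.9999] j [-0.81  0.57 -0.09  0.92  0.01 -0.77] F [-0.3  0.5 -1.2] gap 0.0261 
 -> shift [-0.0007  0.0007  0.0019] spin 0.1 (or -179.9)
```

```bash
python3 -m inch '[[[0,0,0.001],0],[[0,0,0.002],0],[[0,0,0.002],0]]'
python3 -m inch '[[[0,0,0.001],0],[[0,0,0.001],0]]'
```

```text
clock: 12.97
tcp_pos: [0.4994, -0.4008, 0.0201]
orientation: [0.001, 0.017, 1.0, 0.006]
wrist_force: [-0.1, 0.1, -0.7]
finger_gap: 0.0268
clock: 13.13
tcp_pos: [0.4994, -0.4008, 0.02]
orientation: [0.001, 0.017, 1.0, 0.006]
wrist_force: [-1.4, 1.5, 4.4]
finger_gap: 0.0264
```

```bash
python3 -m inch '[[[0,0,0],0],[[0,0,0],0],[[0,0,0],0],[[0,0,0],0]]' 0
python3 -m inch '[[[0,0,-0.02],0],[[0,0,-0.05],0],[[0,0,-0.09],0],[[0,0,-0.13],0],[[0,0,-0.17],0]]'
python3 - <<'E'
from h import *
d=cam('top'); P=cloud(d); im=d['image']; save(im,'t2.png')
hsv=cv2.cvtColor(im,cv2.COLOR_RGB2HSV); H,S,V=[hsv[...,i].astype(int) for i in range(3)]; Z=P[...,2]
w=np.zeros(Z.shape,bool); w[155:250,335:395]=1
def rr(n,m): q=P[m]; print(n,len(q),cv2.minAreaRect(q[:,:2].astype(np.float32)) if len(q)>4 else '',np.median(q,0))
rr('rim',w&(Z>.055)&(Z<.08)); 
rr('case top',w&(Z>.040)&(Z<.0545)); rr('blue',w&(H>95)&(H<130)&(S>110))
w2=np.zeros(Z.shape,bool); w2[150:250,396:450]=1; rr('lid',w2&(Z>.008)&(Z<.02)); 
E
python3 go.py 0.5 -0.2685 0.17 0
```

```text
clock: 13.47
tcp_pos: [0.4994, -0.4008, 0.0199]
orientation: [0.001, 0.017, 1.0, 0.006]
wrist_force: [-0.2, -0.2, -0.1]
finger_gap: 0.0736
clock: 13.88
tcp_pos: [0.4987, -0.4025, 0.1913]
orientation: [0.001, 0.017, 1.0, 0.006]
wrist_force: [0.7, -0.1, -0.1]
finger_gap: 0.0857
rim 324 ((0.49735021591186523, -0.27103787660598755), (0.06333412230014801, 0.14567118883132935), 88.23639678955078) [ 0.49707481 -0.27860075  0.06488827]
case top 444 ((0.5002652406692505, -0.2690448462963104), (0.05924560874700546, 0.13969968259334564), 88.02762603759766) [ 0.50323945 -0.26891128  0.04922027]
blue 169 ((0.4846304655075073, -0.19856742024421692), (0.06613413989543915, 0.19674712419509888), 14.280413627624512) [ 0.5002609  -0.26429493  0.04917749]
lid 997 ((0.49693813920021057, -0.40528810024261475), (0.06484804302453995, 0.15739800035953522), 87.69280242919922) [ 0.47959569 -0.39995406  0.01349702]
t 13.93 tcp [ 0.5014 -0.4053  0.201 ] jaw 88.06 tilt z [ 0.0107  0.0025 -0.9999] j [-0.81  0.45  0.18  1.29  0.01 -0.77] F [ 1.7 -0.7  6.3] gap 0.0855 
 -> shift [0.0064 0.1366 0.0314] spin 88.1 (or -91.9)
```

View pics/t2.png

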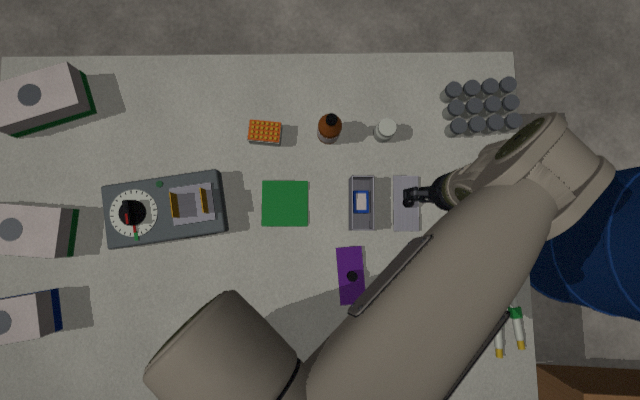

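The picture shows the lid flat on the table at (406,203) and the open tin with the blue case and its paper label at (362,202). The knob pointer is on the mark.

```bash
python3 - <<'E'
from h import *
d=cam('top'); P=cloud(d); im=d['image']
hsv=cv2.cvtColor(im,cv2.COLOR_RGB2HSV); H,S,V=[hsv[...,i].astype(int) for i in range(3)]; Z=P[...,2]
w=np.zeros(Z.shape,bool); w[180:225,348:378]=1
b=w&(H>95)&(H<130)&(S>110); v,u=np.where(b); print('blue px',u.min(),u.max(),v.min(),v.max(),[ray(d,a,c,.049)[:2].round(4) for a,c in ((u.min(),v.min()),(u.max()+1,v.max()+1))])
q=np.array([ray(d,a,c,.049)[:2] for a,c in zip(u,v)],np.float32); print(cv2.minAreaRect(q)); 
m=w&(abs(Z-.049)<.002); q=P[m][:,:2].astype(np.float32); print(len(q),cv2.minAreaRect(q), np.percentile(q,[3,97],axis=0))
sc=(Z>.045)&(Z<.08);sc[:,240:]=0;sc[:160]=0;sc[255:]=0;sc[:,:95]=0; print('scale',cv2.minAreaRect(P[sc][:,:2].astype(np.float32)))
k=np.zeros(Z.shape,bool); k[186:245,105:163]=1; bar=k&(V<70)&(Z>.1)&(Z<.12); print('bar',cv2.minAreaRect(P[bar][:,:2].astype(np.float32)))
E
python3 go.py 0.5 -0.2685 0.17 178
```

```text
blue px 353 368 191 212 [array([ 0.5313, -0.2482]), array([ 0.4703, -0.2898])]
((0.5022337436676025, -0.26780325174331665), (0.041119638830423355, 0.057781703770160675), 88.0682373046875)
233 ((0.5023602843284607, -0.2677759826183319), (0.04143897816538811, 0.058147795498371124), 87.76892852783203) [[ 0.47348361 -0.28790449]
 [ 0.53049306 -0.24902687]]
scale ((0.49435675144195557, 0.2605374753475189), (0.17186355590820312, 0.31156715750694275), 7.449079513549805)
bar ((0.48472124338150024, 0.3342908024787903), (0.06149617210030556, 0.01771012507379055), 7.538156986236572)
t 13.98 tcp [ 0.5019 -0.4058  0.1982] jaw 88.06 tilt z [ 0.0113  0.0019 -0.9999] j [-0.81  0.46  0.18  1.28  0.01 -0.77] F [ 0.4 -0.3  0.5] gap 0.0856 
 -> shift [0.0069 0.1371 0.0285] spin -89.9 (or 90.1)
```

Bar 7.54° against scale 7.45°, so the knob is on zero. Now to the case: centre (0.502,−0.268), jaw needed at −2°.

```bash
python3 -m inch '[[[0.001,0.03,0],7],[[0.003,0.06,0],14],[[0.005,0.09,0],21],[[0.007,0.115,0],28],[[0.007,0.137,0],35]]'
python3 -m inch '[[[0,0,0],7],[[0,0,0],14],[[0,0,0],21],[[0,0,0],28],[[0,0,0],35]]'
python3 -m inch '[[[0,0,0],7],[[0,0,0],14],[[0,0,0],20],[[0,0,0],20],[[0,0,0],20]]'
python3 go.py 0.502 -0.268 0.12 -2
```

```text
clock: 14.4
tcp_pos: [0.499, -0.2668, 0.198]
orientation: [0.005, 0.32, 0.948, 0.003]
wrist_force: [0.3, 0.2, -0.4]
finger_gap: 0.0856
clock: 14.82
tcp_pos: [0.4989, -0.2665, 0.1975]
orientation: [0.003, 0.592, 0.806, 0.004]
wrist_force: [0.6, 0.6, 0.2]
finger_gap: 0.0851
clock: 15.23
tcp_pos: [0.4987, -0.2665, 0.1971]
orientation: [0.002, 0.722, 0.692, 0.005]
wrist_force: [-0.5, 0.5, -0.7]
finger_gap: 0.0855
t 15.23 tcp [ 0.4987 -0.2665  0.1971] jaw -2.44 tilt z [ 0.0099  0.0031 -0.9999] j [-0.64  0.3  -0.06  1.21  0.01  0.98] F [-0.5  0.5 -0.7] gap 0.0855 
 -> shift [-0.0017  0.0026  0.0771] spin -0.4 (or 179.6)
```

```bash
python3 -m inch '[[[-0.002,0.003,0.03],-0.4],[[-0.002,0.003,0.06],-0.4],[[-0.002,0.003,0.09],-0.4],[[-0.002,0.003,0.105],-0.4],[[-0.002,0.003,0.105],-0.4]]'
python3 go.py 0.502 -0.268 0.01 -2
```

```text
clock: 15.65
tcp_pos: [0.5001, -0.2663, 0.0878]
orientation: [-0.001, 0.719, 0.695, 0.004]
wrist_force: [-0.2, -0.6, -0.2]
finger_gap: 0.0854
t 15.65 tcp [ 0.5001 -0.2663  0.0878] jaw -1.89 tilt z [ 0.0038  0.0076 -1.    ] j [-0.64  0.38 -0.22  0.97  0.01  0.97] F [-0.2 -0.6 -0.2] gap 0.0854 
 -> shift [-0.0022  0.0017  0.0778] spin 0.1 (or -179.9)
```

```bash
python3 -m inch '[[[-0.002,0.002,0.015],0],[[-0.002,0.002,0.03],0],[[-0.002,0.002,0.045],0],[[-0.002,0.002,0.06],0],[[-0.002,0.002,0.07],0]]'
python3 go.py 0.502 -0.268 0.011 -2
python3 -m inch '[[[0,0,0],0],[[0,0,0],0]]'
python3 go.py 0.502 -0.268 0.011 -2
```

```text
clock: 16.07
tcp_pos: [0.5026, -0.2681, 0.0177]
orientation: [-0.001, 0.718, 0.696, 0.004]
wrist_force: [-1.0, 0.8, -0.0]
finger_gap: 0.0856
t 16.07 tcp [ 0.5026 -0.2681  0.0177] jaw -1.79 tilt z [ 0.0042  0.0073 -1.    ] j [-0.64  0.46 -0.3   0.82  0.01  0.97] F [-1.   0.8 -0. ] gap 0.0856 
 -> shift [ 0.     -0.0006  0.0067] spin 0.2 (or -179.8)
clock: 16.23
tcp_pos: [0.5028, -0.2683, 0.0181]
orientation: [-0.001, 0.718, 0.696, 0.004]
wrist_force: [-0.4, 0.1, 1.0]
finger_gap: 0.0853
t 16.23 tcp [ 0.5028 -0.2683  0.0181] jaw -1.74 tilt z [ 0.0042  0.0073 -1.    ] j [-0.64  0.46 -0.3   0.82  0.01  0.97] F [-0.4  0.1  1. ] gap 0.0853 
 -> shift [ 0.0002 -0.0008  0.0071] spin 0.3 (or -179.7)
```

```bash
python3 -m inch '[[[0,0,0.003],0],[[0,0,0.006],0],[[0,0,0.006],0]]'
python3 -m inch '[[[0,0,0],0],[[0,0,0],0],[[0,0,0],0],[[0,0,0],0],[[0,0,0],0]]' 1 40
python3 go.py 0.5 -0.05 0.15 97.5
```

```text
clock: 16.48
tcp_pos: [0.5031, -0.2684, 0.0125]
orientation: [-0.001, 0.718, 0.696, 0.004]
wrist_force: [-0.2, -0.0, 1.0]
finger_gap: 0.0857
clock: 16.9
tcp_pos: [0.5037, -0.2688, 0.0132]
orientation: [0.0, 0.718, 0.696, 0.004]
wrist_force: [0.4, -0.1, 5.1]
finger_gap: 0.0616
t 16.90 tcp [ 0.5037 -0.2688  0.0132] jaw -1.72 tilt z [ 0.0062  0.006  -1.    ] j [-0.64  0.46 -0.3   0.8   0.01  0.97] F [ 0.4 -0.1  5.1] gap 0.0616 
 -> shift [ 0.2194 -0.0094 -0.1355] spin 80.8 (or -99.2)
```

```bash
python3 -m inch '[[[0,0,-0.01],0],[[0,0,-0.03],0],[[0,0,-0.06],0],[[0,0,-0.095],0],[[0,0,-0.13],0]]'
python3 -m inch '[[[0.03,0,0],-6],[[0.06,0,0],-12],[[0.09,0,0],-18],[[0.12,0,0],-24],[[0.15,-0.005,0],-30]]'
python3 -m inch '[[[0,0,0],-7],[[0,0,0],-14],[[0,0,0],-21],[[0,0,0],-28],[[0,0,0],-35]]'
python3 -m inch '[[[0,0,0],-7],[[0,0,0],-14],[[0,0,0],-21],[[0,0,0],-28],[[0,0,0],-34]]'
python3 go.py 0.502 -0.059 0.1 97.5
```

```text
clock: 17.32
tcp_pos: [0.5015, -0.2686, 0.1436]
orientation: [-0.002, 0.718, 0.696, 0.004]
wrist_force: [1.2, -0.5, -2.1]
finger_gap: 0.0617
clock: 17.73
tcp_pos: [0.5007, -0.1172, 0.1449]
orientation: [-0.001, 0.511, 0.86, 0.004]
wrist_force: [1.7, 0.1, -2.5]
finger_gap: 0.0615
clock: 18.15
tcp_pos: [0.4998, -0.1167, 0.1447]
orientation: [-0.001, 0.226, 0.974, 0.004]
wrist_force: [-0.2, -0.4, -3.0]
finger_gap: 0.0614
clock: 18.57
tcp_pos: [0.499, -0.1164, 0.1445]
orientation: [0.0, -0.072, 0.997, 0.005]
wrist_force: [0.8, 0.8, -2.6]
finger_gap: 0.0615
t 18.57 tcp [ 0.499  -0.1164  0.1445] jaw 98.27 tilt z [-7.0e-04  9.6e-03 -1.0e+00] j [-0.39  0.24 -0.27  1.06  0.01 -0.54] F [ 0.8  0.8 -2.6] gap 0.0615 
 -> shift [-0.0112  0.0559  0.045 ] spin 0.8 (or -179.2)
```

```bash
python3 -m inch '[[[-0.006,0.03,0],0.8],[[-0.011,0.056,0.02],0.8],[[-0.011,0.056,0.05],0.8],[[-0.011,0.056,0.08],0.8],[[-0.011,0.056,0.1],0.8]]'
python3 -m inch '[[[0,0,0],0],[[0,0,0],0]]'
python3 go.py 0.502 -0.059 0.0152 97.5
```

```text
clock: 18.98
tcp_pos: [0.4997, -0.0572, 0.0427]
orientation: [-0.002, -0.066, 0.998, 0.005]
wrist_force: [-1.1, -0.7, -3.3]
finger_gap: 0.0617
clock: 19.15
tcp_pos: [0.4973, -0.0564, 0.0415]
orientation: [-0.004, -0.066, 0.998, 0.006]
wrist_force: [0.3, 0.0, -2.3]
finger_gap: 0.0616
t 19.15 tcp [ 0.4973 -0.0564  0.0415] jaw 97.55 tilt z [-0.0093  0.0119 -0.9999] j [-0.28  0.32 -0.44  0.82  0.01 -0.41] F [ 0.3  0.  -2.3] gap 0.0616 
 -> shift [-0.0045 -0.0035  0.0262] spin 0.0 (or -180.0)
```

```bash
python3 -m inch '[[[-0.004,-0.002,0.007],0],[[-0.004,-0.002,0.014],0],[[-0.004,-0.002,0.02],0],[[-0.004,-0.002,0.022],0],[[-0.004,-0.002,0.023],0]]'
python3 go.py 0.502 -0.059 0.0152 97.5
python3 -m inch '[[[0,0,0.001],0],[[0,0,0.002],0]]'
python3 -m inch '[[[0,0,0.001],0],[[0,0,0.001],0]]'
```

```text
clock: 19.57
tcp_pos: [0.5012, -0.0577, 0.0183]
orientation: [-0.004, -0.066, 0.998, 0.006]
wrist_force: [-0.2, -0.7, -3.8]
finger_gap: 0.0611
t 19.57 tcp [ 0.5012 -0.0577  0.0183] jaw 97.53 tilt z [-0.0097  0.012  -0.9999] j [-0.28  0.36 -0.46  0.77  0.01 -0.41] F [-0.2 -0.7 -3.8] gap 0.0611 
 -> shift [-0.0007 -0.0015  0.003 ] spin 0.0 (or -180.0)
clock: 19.73
tcp_pos: [0.5013, -0.0577, 0.0165]
orientation: [-0.004, -0.066, 0.998, 0.006]
wrist_force: [-0.0, -0.4, -2.3]
finger_gap: 0.0613
clock: 19.9
tcp_pos: [0.5014, -0.0578, 0.0155]
orientation: [-0.004, -0.066, 0.998, 0.006]
wrist_force: [-0.3, 0.1, -2.1]
finger_gap: 0.0614
```

```bash
python3 -m inch '[[[0,0,0.0007],0],[[0,0,0.0007],0]]'
python3 -m inch '[[[0,0,0.0007],0],[[0,0,0.0007],0]]'
```

```text
clock: 20.07
tcp_pos: [0.5015, -0.0578, 0.0154]
orientation: [-0.004, -0.066, 0.998, 0.006]
wrist_force: [-2.2, -0.2, 3.7]
finger_gap: 0.0616
clock: 20.23
tcp_pos: [0.5015, -0.0577, 0.0153]
orientation: [-0.004, -0.066, 0.998, 0.006]
wrist_force: [-3.2, 1.6, 4.9]
finger_gap: 0.0613
```

```bash
python3 -m inch '[[[0,0,0],0],[[0,0,0],0],[[0,0,0],0],[[0,0,0],0]]' 0
python3 -m inch '[[[0,0,-0.02],0],[[0,0,-0.05],0],[[0,0,-0.08],0],[[0,0,-0.1],0],[[0,0,-0.1],0]]'
python3 -m inch '[[[0,0,0],7],[[0,0,0],14],[[0,0,0],21],[[0,0,0],28],[[0,0,0],35]]'
python3 -m inch '[[[0,0,0],7],[[0,0,0],14],[[0,0,0],21],[[0,0,0],28],[[0,0,0],35]]'
python3 -m inch '[[[0,0,0],7],[[0,0,0],14],[[0,0,0],20],[[0,0,0],20],[[0,0,0],20]]'
python3 go.py 0.5015 -0.0577 0.018 7.5
python3 - <<'E'
from h import *
for n in ('top','side'):
    d=cam(n); P=cloud(d); im=d['image'];hsv=cv2.cvtColor(im,cv2.COLOR_RGB2HSV); H,S,V=[hsv[...,i].astype(int) for i in range(3)]; Z=P[...,2]
    m=(abs(P[...,0]-.5)<.06)&(abs(P[...,1]+.058)<.06)&(abs(Z-.051)<.003); q=P[m][:,:2].astype(np.float32)
    print(n,len(q),cv2.minAreaRect(q) if len(q)>4 else '',np.median(Z[m]))
save(cv2.resize(d['image'][130:290,230:430],None,fx=3,fy=3),'m1.png')
E
```

```text
clock: 20.57
tcp_pos: [0.5018, -0.0578, 0.0154]
orientation: [-0.004, -0.066, 0.998, 0.006]
wrist_force: [0.1, -0.0, -0.2]
finger_gap: 0.0853
clock: 20.98
tcp_pos: [0.5057, -0.0599, 0.1199]
orientation: [0.0, -0.066, 0.998, 0.004]
wrist_force: [1.0, -0.4, 0.2]
finger_gap: 0.0852
clock: 21.4
tcp_pos: [0.5054, -0.0598, 0.1192]
orientation: [-0.002, 0.24, 0.971, 0.004]
wrist_force: [0.2, 0.1, 0.4]
finger_gap: 0.0854
clock: 21.82
tcp_pos: [0.505, -0.0597, 0.1183]
orientation: [-0.003, 0.524, 0.852, 0.004]
wrist_force: [-0.3, 0.8, 0.1]
finger_gap: 0.0855
clock: 22.23
tcp_pos: [0.5048, -0.0596, 0.1177]
orientation: [-0.004, 0.663, 0.749, 0.003]
wrist_force: [0.5, -0.9, 0.5]
finger_gap: 0.085
t 22.23 tcp [ 0.5048 -0.0596  0.1177] jaw 7.01 tilt z [-0.0026  0.0098 -0.9999] j [-0.28  0.25 -0.32  1.    0.01  1.17] F [ 0.5 -0.9  0.5] gap 0.0850 
 -> shift [ 0.0013 -0.0029  0.0997] spin -0.5 (or 179.5)
top 1  0.0496372519151694
side 103 ((0.4998481869697571, -0.057710275053977966), (0.04266349971294403, 0.0640411302447319), 8.731744766235352) 0.05097388897140509
```

View pics/m1.png

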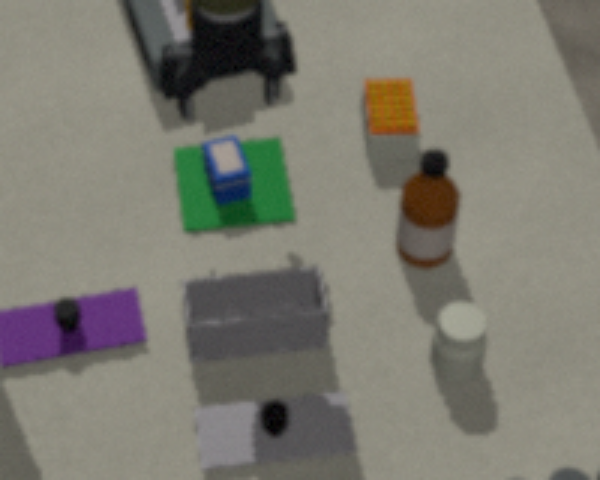

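The case stands flat on the mat at (228,168 in the crop), with the lid flat on the table. Regrasping across the long sides.

```bash
python3 -m inch '[[[0.001,-0.003,0.02],-0.5],[[0.001,-0.003,0.04],-0.5],[[0.001,-0.003,0.06],-0.5],[[0.001,-0.003,0.075],-0.5],[[0.001,-0.003,0.085],-0.5]]'
python3 go.py 0.501 -0.0577 0.018 7.5
python3 -m inch '[[[0,0,0],0],[[0,0,0],0]]'
python3 go.py 0.501 -0.0577 0.018 7.5
```

```text
clock: 22.75
tcp_pos: [0.5006, -0.0579, 0.0313]
orientation: [-0.005, 0.659, 0.752, 0.002]
wrist_force: [-0.2, 0.1, -0.9]
finger_gap: 0.0853
t 22.75 tcp [ 0.5006 -0.0579  0.0313] jaw 7.58 tilt z [-0.0043  0.0103 -0.9999] j [-0.28  0.34 -0.45  0.79  0.01  1.16] F [-0.2  0.1 -0.9] gap 0.0853 
 -> shift [-0.      0.0005  0.0133] spin 0.1 (or -179.9)
clock: 22.92
tcp_pos: [0.5, -0.0577, 0.0308]
orientation: [-0.006, 0.659, 0.753, 0.002]
wrist_force: [0.0, -0.3, 0.1]
finger_gap: 0.0855
t 22.92 tcp [ 0.5    -0.0577  0.0308] jaw 7.63 tilt z [-0.0059  0.0107 -0.9999] j [-0.28  0.34 -0.45  0.79  0.01  1.16] F [ 0.  -0.3  0.1] gap 0.0855 
 -> shift [-0.0003  0.0011  0.0128] spin 0.1 (or -179.9)
```

```bash
python3 -m inch '[[[0,0.001,0.006],0],[[0,0.001,0.012],0],[[0,0.001,0.012],0]]'
python3 go.py 0.501 -0.0577 0.018 7.5
python3 -m inch '[[[0,0,0],0],[[0,0,0],0],[[0,0,0],0],[[0,0,0],0],[[0,0,0],0]]' 1 40
python3 -m inch '[[[0,0,0],0],[[0,0,0],0]]'
python3 go.py 0.505 0.1813 0.22 7.5
```

```text
clock: 23.17
tcp_pos: [0.5008, -0.0574, 0.0183]
orientation: [-0.006, 0.658, 0.753, 0.002]
wrist_force: [-0.2, -0.2, 0.4]
finger_gap: 0.0856
t 23.17 tcp [ 0.5008 -0.0574  0.0183] jaw 7.64 tilt z [-0.0061  0.0108 -0.9999] j [-0.28  0.36 -0.46  0.76  0.01  1.16] F [-0.2 -0.2  0.4] gap 0.0856 
 -> shift [-0.0003  0.0002  0.0003] spin 0.1 (or -179.9)
clock: 23.58
tcp_pos: [0.5009, -0.0575, 0.0187]
orientation: [-0.006, 0.658, 0.753, 0.002]
wrist_force: [0.0, -0.6, 3.1]
finger_gap: 0.0418
clock: 23.75
tcp_pos: [0.5009, -0.0575, 0.0187]
orientation: [-0.006, 0.658, 0.753, 0.002]
wrist_force: [-0.2, 0.5, 0.2]
finger_gap: 0.0415
t 23.75 tcp [ 0.5009 -0.0575  0.0187] jaw 7.64 tilt z [-0.0057  0.0105 -0.9999] j [-0.28  0.35 -0.46  0.76  0.01  1.16] F [-0.2  0.5  0.2] gap 0.0415 
 -> shift [ 0.2384  0.0349 -0.1987] spin 0.1 (or -179.9)
```

```bash
python3 -m inch '[[[0,0,-0.01],0],[[0,0,-0.04],0],[[0,0,-0.08],0],[[0,0,-0.12],0],[[0,0,-0.16],0]]'
python3 -m inch '[[[0.02,0.003,-0.03],0],[[0.05,0.008,-0.03],0],[[0.085,0.013,-0.03],0],[[0.12,0.018,-0.03],0],[[0.155,0.023,-0.03],0]]'
python3 -m inch '[[[0.03,0.004,0],0],[[0.055,0.008,0],0],[[0.075,0.011,0],0],[[0.082,0.012,0],0],[[0.082,0.012,0],0]]'
python3 -m inch '[[[0,0,0],0],[[0,0,0],0]]'
python3 go.py 0.505 0.1813 0.15 7.5
```

```text
clock: 24.17
tcp_pos: [0.5008, -0.0589, 0.1805]
orientation: [-0.006, 0.658, 0.753, 0.002]
wrist_force: [1.9, -0.8, -3.3]
finger_gap: 0.0414
clock: 24.58
tcp_pos: [0.5028, 0.0988, 0.213]
orientation: [-0.006, 0.659, 0.752, 0.002]
wrist_force: [0.7, -0.6, -3.7]
finger_gap: 0.0415
clock: 25.0
tcp_pos: [0.5034, 0.1831, 0.214]
orientation: [-0.006, 0.658, 0.753, 0.002]
wrist_force: [-0.5, -0.4, -3.2]
finger_gap: 0.0416
clock: 25.17
tcp_pos: [0.5031, 0.1822, 0.214]
orientation: [-0.006, 0.658, 0.753, 0.001]
wrist_force: [0.0, -0.1, -2.9]
finger_gap: 0.0414
t 25.17 tcp [0.5031 0.1822 0.214 ] jaw 7.71 tilt z [-0.0077  0.0106 -0.9999] j [ 0.19  0.25 -0.09  1.24  0.01  1.63] F [ 0.  -0.1 -2.9] gap 0.0414 
 -> shift [-0.0019  0.0021  0.064 ] spin 0.2 (or -179.8)
```

```bash
python3 -m inch '[[[-0.002,0.002,0.02],0],[[-0.002,0.002,0.04],0],[[-0.002,0.002,0.06],0],[[-0.002,0.002,0.066],0],[[-0.002,0.002,0.066],0]]'
python3 -m inch '[[[0,0,0],0],[[0,0,0],0]]'
python3 go.py 0.505 0.1813 0.0837 7.5
python3 - <<'E'
from h import *
for n in ('side','top'):
    d=cam(n); P=cloud(d); im=d['image'];hsv=cv2.cvtColor(im,cv2.COLOR_RGB2HSV); H,S,V=[hsv[...,i].astype(int) for i in range(3)]; Z=P[...,2]
    w=(abs(P[...,0]-.505)<.09)&(abs(P[...,1]-.18)<.09)
    for nm,m in (('guardtop',(H>12)&(H<32)&(S>120)&(Z>.116)),('blue',(H>95)&(H<130)&(S>110))):
        q=P[m&w]
        if len(q)>4: print(n,nm,len(q),cv2.minAreaRect(q[:,:2].astype(np.float32)),q[:,2].min(),q[:,2].max())
    g=w&(H>12)&(H<32)&(S>120)&(Z>.116)
    if g.any():
        yy=(P[g][:,:2]-[.505,.1813])@[-np.sin(.131),np.cos(.131)]; print(n,'guard y',np.percentile(yy[yy<0],[5,50,95]).round(4) if (yy<0).any() else '',np.percentile(yy[yy>0],[5,50,95]).round(4) if (yy>0).any() else '')
    if n=='side': save(cv2.resize(im[70:180,230:350],None,fx=5,fy=5,interpolation=cv2.INTER_CUBIC),'p1.png')
E
```

```text
clock: 25.58
tcp_pos: [0.5034, 0.1798, 0.1462]
orientation: [-0.008, 0.659, 0.752, -0.0]
wrist_force: [0.0, 0.4, -1.7]
finger_gap: 0.0413
clock: 25.75
tcp_pos: [0.504, 0.1792, 0.1472]
orientation: [-0.007, 0.659, 0.752, 0.0]
wrist_force: [-0.6, 0.1, -2.6]
finger_gap: 0.0418
t 25.75 tcp [0.504  0.1792 0.1472] jaw 7.56 tilt z [-0.0109  0.0096 -0.9999] j [ 0.19  0.28 -0.21  1.09  0.01  1.62] F [-0.6  0.1 -2.6] gap 0.0418 
 -> shift [0.0012 0.0019 0.0635] spin 0.1 (or -179.9)
side guardtop 56 ((0.4910021126270294, 0.1593431681394577), (0.049270980060100555, 0.10394460707902908), 39.29469299316406) 0.11641671635010524 0.6116726217310344
side blue 142 ((0.5100805759429932, 0.1673019528388977), (0.06527555733919144, 0.06549249589443207), 56.900970458984375) 0.13556281981068102 0.31362593472923184
side guard y [-0.0567 -0.044  -0.033 ] [0.0336 0.0353 0.037 ]
top guardtop 161 ((0.5004213452339172, 0.13825581967830658), (0.03823015093803406, 0.09055254608392715), 77.6905746459961) 0.11641237992550509 0.6211999429369933
top blue 202 ((0.5035508871078491, 0.1498735398054123), (0.10005632042884827, 0.04859108477830887), 2.555528402328491) 0.14215066597771958 0.5917887815392552
top guard y [-0.0566 -0.0543 -0.032 ]
```

View pics/p1.png

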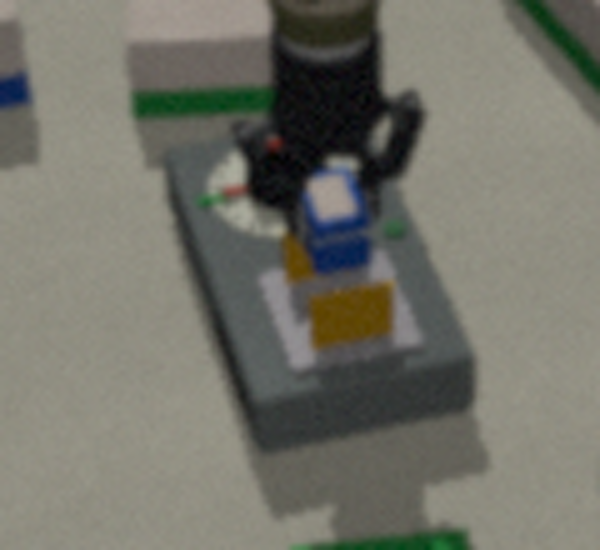

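The case hangs squarely above the gap between the guards, at (335,225 in the crop), and the pointer is still on the green mark. Lowering it in steps while watching the force.

```bash
python3 -m inch '[[[0.001,0.001,0.008],0],[[0.0015,0.001,0.016],0],[[0.0015,0.001,0.022],0],[[0.0015,0.001,0.025],0],[[0.0015,0.001,0.025],0]]'
python3 go.py 0.505 0.1813 0.0837 7.5
python3 -m inch '[[[0.001,0.001,0.006],0],[[0.001,0.001,0.012],0],[[0.001,0.001,0.018],0],[[0.001,0.001,0.024],0],[[0.001,0.001,0.028],0]]'
python3 go.py 0.505 0.1813 0.0837 7.5
```

```text
clock: 26.27
tcp_pos: [0.5038, 0.1814, 0.1211]
orientation: [-0.008, 0.659, 0.752, -0.0]
wrist_force: [0.5, -0.7, -3.8]
finger_gap: 0.0413
t 26.27 tcp [0.5038 0.1814 0.1211] jaw 7.60 tilt z [-0.0123  0.0095 -0.9999] j [ 0.19  0.3  -0.25  1.03  0.01  1.63] F [ 0.5 -0.7 -3.8] gap 0.0413 
 -> shift [-0.0007  0.0016  0.0374] spin 0.1 (or -179.9)
clock: 26.68
tcp_pos: [0.5039, 0.1828, 0.092]
orientation: [-0.008, 0.659, 0.752, -0.001]
wrist_force: [-0.5, -0.8, -2.6]
finger_gap: 0.0418
t 26.68 tcp [0.5039 0.1828 0.092 ] jaw 7.60 tilt z [-0.0134  0.0093 -0.9999] j [ 0.19  0.33 -0.29  0.97  0.01  1.63] F [-0.5 -0.8 -2.6] gap 0.0418 
 -> shift [-0.0017  0.001   0.0083] spin 0.1 (or -179.9)
```

```bash
python3 -m inch '[[[-0.0015,0.001,0.002],0],[[-0.0015,0.001,0.004],0],[[-0.0015,0.001,0.006],0],[[-0.0015,0.001,0.006],0]]'
python3 -m inch '[[[0,0,0.001],0],[[0,0,0.001],0]]'
python3 -m inch '[[[0,0,0.001],0],[[0,0,0.001],0]]'
python3 go.py 0.505 0.1813 0.0837 7.5
```

```text
clock: 27.02
tcp_pos: [0.5049, 0.1814, 0.0857]
orientation: [-0.008, 0.659, 0.752, -0.001]
wrist_force: [-1.2, -0.1, -2.1]
finger_gap: 0.0415
clock: 27.18
tcp_pos: [0.505, 0.1814, 0.0848]
orientation: [-0.008, 0.659, 0.752, -0.001]
wrist_force: [-0.1, -0.2, -2.7]
finger_gap: 0.0418
clock: 27.35
tcp_pos: [0.5052, 0.1814, 0.0839]
orientation: [-0.008, 0.659, 0.752, -0.001]
wrist_force: [-0.8, 1.4, -2.9]
finger_gap: 0.0413
t 27.35 tcp [0.5052 0.1814 0.0839] jaw 7.59 tilt z [-0.013   0.0094 -0.9999] j [ 0.19  0.34 -0.3   0.95  0.01  1.63] F [-0.8  1.4 -2.9] gap 0.0413 
 -> shift [-0.0001 -0.0002  0.0002] spin 0.1 (or -179.9)
```

```bash
python3 -m inch '[[[0,0,0.0008],0],[[0,0,0.0008],0]]'
python3 -m inch '[[[0,0,0.0007],0],[[0,0,0.0007],0]]'
```

```text
clock: 27.52
tcp_pos: [0.5052, 0.1815, 0.0838]
orientation: [-0.008, 0.659, 0.752, -0.001]
wrist_force: [-2.5, -1.4, 3.4]
finger_gap: 0.0414
clock: 27.68
tcp_pos: [0.5052, 0.1814, 0.0838]
orientation: [-0.008, 0.659, 0.752, -0.0]
wrist_force: [-2.8, -1.1, 6.3]
finger_gap: 0.0416
```

```bash
python3 -m inch '[[[0,0,0],0],[[0,0,0],0],[[0,0,0],0],[[0,0,0],0]]' 0
python3 -m inch '[[[0,0,-0.02],0],[[0,0,-0.05],0],[[0,0,-0.08],0],[[0,0,-0.11],0],[[0,0,-0.14],0]]'
python3 -m inch '[[[-0.03,0,0],0],[[-0.07,0,0],0],[[-0.11,0,0],0],[[-0.15,0,0],0],[[-0.18,0,0],0]]'
python3 -m inch '[[[-0.03,0,0],0],[[-0.07,0,0],0],[[-0.11,0,0],0],[[-0.15,0,0],0],[[-0.18,0,0],0]]'
python3 - <<'E'
from h import *
d=cam('top'); P=cloud(d); im=d['image'];hsv=cv2.cvtColor(im,cv2.COLOR_RGB2HSV); H,S,V=[hsv[...,i].astype(int) for i in range(3)]; Z=P[...,2]
w=(abs(P[...,0]-.505)<.07)&(abs(P[...,1]-.18)<.07)
m=w&(abs(Z-.116)<.004)&((S<60)&(V>90)|(H>95)&(H<130)&(S>110)); q=P[m]; print('case top',len(q),cv2.minAreaRect(q[:,:2].astype(np.float32)),np.percentile(q[:,2],[5,50,95]))
k=np.zeros(Z.shape,bool); k[186:245,105:163]=1; bar=k&(V<70)&(Z>.1)&(Z<.12); print('bar',cv2.minAreaRect(P[bar][:,:2].astype(np.float32)))
sc=(Z>.045)&(Z<.08);sc[:,240:]=0;sc[:160]=0;sc[255:]=0;sc[:,:95]=0; print('scale',cv2.minAreaRect(P[sc][:,:2].astype(np.float32)))
s=cam('side')['image']
c=np.zeros((500,800,3),np.uint8); c[:500,:500]=cv2.resize(im[160:260,115:215],None,fx=5,fy=5,interpolation=cv2.INTER_CUBIC); c[:300,500:]=cv2.resize(s[80:180,240:340],None,fx=3,fy=3); save(c,'fin.png'); save(s,'fins.png')
E
python3 go.py 0.5 -0.06 0.22
```

```text
clock: 28.02
tcp_pos: [0.5054, 0.1815, 0.0838]
orientation: [-0.007, 0.659, 0.752, -0.0]
wrist_force: [-0.1, -0.1, 0.8]
finger_gap: 0.0851
clock: 28.43
tcp_pos: [0.5069, 0.1802, 0.225]
orientation: [-0.008, 0.659, 0.752, -0.0]
wrist_force: [0.5, 0.3, 0.8]
finger_gap: 0.0854
clock: 28.85
tcp_pos: [0.531, -0.0009, 0.223]
orientation: [-0.007, 0.659, 0.752, -0.0]
wrist_force: [0.4, -0.3, -0.6]
finger_gap: 0.0851
clock: 29.27
tcp_pos: [0.5548, -0.1825, 0.2209]
orientation: [-0.007, 0.66, 0.752, -0.0]
wrist_force: [1.3, -0.2, 0.6]
finger_gap: 0.0852
case top 376 ((0.5038825869560242, 0.17976412177085876), (0.04183416813611984, 0.06150459498167038), 6.932246208190918) [0.11367381 0.11632279 0.118994  ]
bar ((0.4848059117794037, 0.3347724676132202), (0.06185639277100563, 0.01803089678287506), 8.063470840454102)
scale ((0.4947163462638855, 0.260154128074646), (0.17199353873729706, 0.3108266294002533), 7.241116046905518)
t 29.37 tcp [ 0.5551 -0.1841  0.2203] jaw 7.22 tilt z [-0.0107  0.0076 -0.9999] j [-0.46  0.35  0.07  1.3   0.    0.99] F [-0.8  0.7  0.4] gap 0.0851 
 -> shift [ 0.13   -0.0391  0.0019] spin 0.0 (or 0.0)
```

View pics/fin.png

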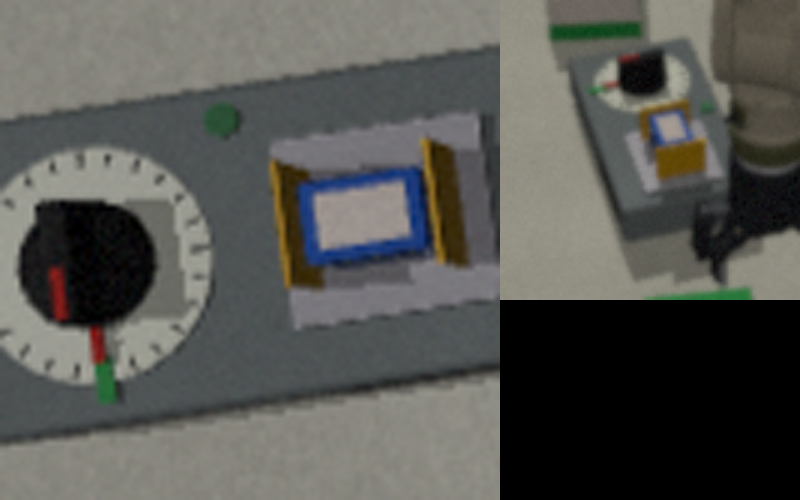

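View pics/fins.png

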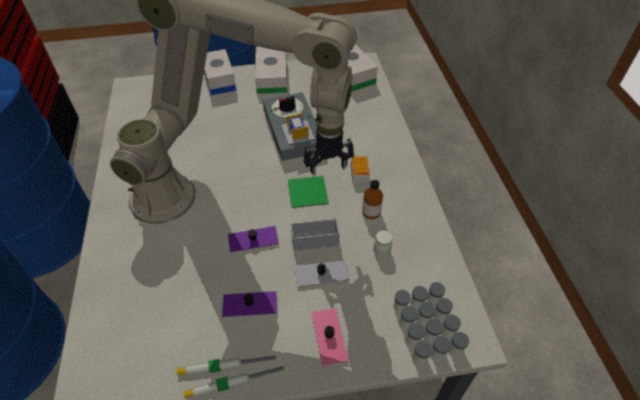

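The case sits flat between the guards at (362,215 in the crop), with its top at 0.116 m as expected, and the pointer stands on the green mark. In the side view the lid is flat at (321,273), the bottle, jar and tip box have not moved, and the gripper is free.

```bash
python3 -c "
from workcell import env
print(env.hand_in())"
```

```text
the job is handed in; nothing more can be done
None
```

I finished the whole job and handed it in at about 29 s of the 72 s allowed.

- **Scale:** I turned the tare knob about 67° clockwise and let go. In the last picture the pointer stands on the green mark. My bar-minus-scale angle readings after the turn were −0.6°, +0.1° and +0.8°; the last is after the case was placed. The spread looks like measurement noise, so the knob is at zero to within about 1°.
- **Lid:** It lies flat on the bare table beside the tin, knob up. I lowered it until the force showed contact before letting go.
- **Case:** I set it on the mat, took it again by its long sides and lowered it onto the platform until it touched. It stands flat between the guards, with its top at 0.116 m as expected. Its centre measures about 1–2 mm from the platform centre and its angle is within 0.6° of the scale's.
- **Rest of the scene:** The bottle, jar and tip box look unmoved in the final side view; I did not measure them again. No wrist reading taken between moves was above about 10 N. The gripper is open and clear of everything.

No check failed. The tool ended tilted by up to 0.9°, because the moves give no way to correct tilt.

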